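# Sort a pair of handed chair braces into their trays

## Robot

A 6-joint arm with a two-finger parallel gripper is mounted at the origin on the work surface. World frame = base frame: x ahead of the robot, y to its left, z up, the work surface at z = 0. Lengths are in m, angles in degrees, forces in N, time in s.
With the tool pointing down it reaches from about 0.25 to 0.85 m from the base axis. Payload 12.5 kg.
Tool frame: the origin (TCP) lies midway between the tips of the shut fingers; the grasp point (between the pads) lies 19 mm behind it (arm.pinch_z is the distance from the TCP to the grasp point, in m); x points along the fingers, y is the direction in which the jaws open and shut, and the axes are right-handed (so a half turn about x gives the same grasp; the last joint's range is limited). The gripper opens to 93 mm and grips with 3 to 60 N. Pads are 15 mm wide; open, the fingers measure 128 mm over their backs; the gripper's body (75 mm by 188 mm) begins 65 mm behind the grasp point.
Start: joints at [-69.19, 20.094, 94.641, -0, 65.266, -4.847], TCP at [0.238, -0.496, 0.219] pointing down, gripper open.
Joint ranges: [-157.81, 157.81], [-45, 120.19], [0.68, 151.7], [-89.99, 269.99], [4.06, 180], [-164.3, 164.3]. Speed limits (degrees/s): [127.2, 127.2, 159.86, 180, 180, 180].

## Interface

Orientations are given as [roll, pitch, yaw] about the fixed x, y, z axes, in that order (R = Rz(yaw) Ry(pitch) Rx(roll)).
In Python, from bench import arm gives the robot as it stands.
- The arm moves only by the shell command python3 -m pendant 'ROWS'. ROWS is JSON, a list of rows, each a list of 5 numbers: the finger opening in cm, from 0 to 9.3, then the shift along the tool's x, y, z in cm, then the turn about the tool's x in degrees. In form: [[gripper, tx, ty, tz, turn], ...]. A call has exactly 5 rows; each row shifts and turns the commanded pose from where the row before left it, along the tool's axes as they then stand; what a row does not reach is not made up. A row lasts 1/12 s, in which the tool goes at most 41.7 mm and 7.16 degrees, less where a joint would pass 70% of its speed; a pose out of reach is approached as far as the arm can. A call is refused whole if a number of a shift passes 4.17 or a number of a turn 7.16, either way. A call with a gripper value outside its range is refused whole. The fingers move at their own pace and stop on an object; the grip force is fixed at half the most. Time passes only in rows, so rows that do not move let the fingers close, or fill a call up. It gives the time, the measured TCP pose, the force and the opening at its end, in the units of the state.
- arm.get_state(): the state, without advancing time (a new reading comes with each control period).
- arm.read_camera(name): name is "scene" or "top" or "wrist"; returns a dict with "pixels" (480x640x3 uint8, blue, green, red), "fx", "fy", "cx", "cy" (pixels), "position" and "orientation" of the camera in the world. Camera axes: x right, y down, z forward; pixel columns grow to the right and rows downward; lengths in m; the calibration is good to about 2 mm. A picture is of the moment at which its call begins. There is no depth.
- arm.hand_in(): hands the job in, once; it reports no verdict.
The state is a dict: "clock": time; "joints": joint angles; "qvel": joint speeds; "effort": joint torques, N m; "eef_pos": TCP position; "orientation": TCP orientation; "contact_force": force on the tool from outside, world axes, zero at the start; "torque": the same for the moment, N m; "finger_gap": finger opening in m.
Only numpy, scipy, OpenCV 4.12 (cv2) and the standard library are available. Lean on these libraries where they do the work, as an engineer would, in place of code of your own. Each camera call takes 0.05 s, during which the arm holds its last target. There are 200 camera calls.

## Task

Sort the two L-shaped walnut chair braces: the left-hand one goes into the blue tray, the right-hand one into the orange tray (seen from above, pegs up and the foot at the far end of the long arm, a left-hand brace has its foot pointing left and a right-hand one pointing right). Set each down gently, not dropped, lying flat near the middle of its tray with the pegs up and its long arm along the tray's length, either way round.

Things in the scene. Friction and masses are not known exactly. Their poses are not given: they have to be found in the camera images.
- brace_left: Left-hand walnut brace, a flat L lying pegs up, 26 mm thick, 70 g. Long arm 110 mm (x) by 28 mm (y), foot at its +x end 28 mm long (x +27 to +55), out to y = +48 mm. Two pale pegs, 8 mm wide, 12 mm tall, at x -43 on the arm and x +41, y +36 on the foot. Origin: underside centre of the arm; x towards the foot, z up. Any yaw. Grip across the arm near x = -10. (A straight footless block is not a brace.)
- brace_right: Right-hand walnut brace, a flat L lying pegs up, 26 mm thick, 70 g. Long arm 110 mm (x) by 28 mm (y), foot at its +x end 28 mm long (x +27 to +55), out to y = -48 mm. Two pale pegs, 8 mm wide, 12 mm tall, at x -43 on the arm and x +41, y -36 on the foot. Origin: underside centre of the arm; x towards the foot, z up. Any yaw. Grip across the arm near x = -10. (A straight footless block is not a brace.)
- tray_blue: Blue tray for the left-hand brace, fixed to the bench, open above, empty: outside 210 mm (x) by 160 mm (y), 35 mm high; walls and floor 5 mm thick. Origin: centre of its underside, on the bench; x along its length, z up. Lies to either side, turned up to 20 degrees.
- tray_orange: Orange tray for the right-hand brace, fixed to the bench, open above, empty: outside 210 mm (x) by 160 mm (y), 35 mm high; walls and floor 5 mm thick. Origin: centre of its underside, on the bench; x along its length, z up. Lies to either side, turned up to 20 degrees.
There are look-alikes about, which are no part of the job. Leave any turquoise look-alike of the brace_left alone.

How it is judged (in metres and radians):
At the end, for the whole second after the job is handed in: Left-hand brace in the blue tray, right-hand brace in the orange one: origin within 60 mm of the tray's centre along each tray axis and under 12 mm above its underside, pegs up within 10 degrees, long arm within 20 degrees of the tray's length (either way round), at rest (x of brace_left in the frame of tray_blue between -0.06 and 0.06 m and y of brace_left in the frame of tray_blue between -0.06 and 0.06 m and z of brace_left in the frame of tray_blue below 0.012 m and angle between each of brace_left, brace_right's own z axis and vertical below 0.175 rad and angle between the x axis of brace_left and the x axis of tray_blue, either way round below 0.35 rad and linear speed of each of brace_left, brace_right below 0.02 m/s and x of brace_right in the frame of tray_orange between -0.06 and 0.06 m and y of brace_right in the frame of tray_orange between -0.06 and 0.06 m and z of brace_right in the frame of tray_orange below 0.012 m and angle between the x axis of brace_right and the x axis of tray_orange, either way round below 0.35 rad); the robot touches nothing.
It fails at once if the left-hand brace is dropped or thrown into its tray (faster than 0.8 m/s within 30 mm of the tray floor) (horizontal distance between brace_left and tray_blue below 0.1 m and z of brace_left in the frame of tray_blue below 0.035 m and linear speed of brace_left above 0.8 m/s).
It fails at once if the right-hand brace is dropped or thrown into its tray (faster than 0.8 m/s within 30 mm of the tray floor) (horizontal distance between brace_right and tray_orange below 0.1 m and z of brace_right in the frame of tray_orange below 0.035 m and linear speed of brace_right above 0.8 m/s).
It also fails if it takes over 59 s, if anything falls off the work surface, if the arm or the gripper's body presses on something with over 40 N, if the wrist force passes 120 N, or if a joint passes its speed limit or range.

## Working session

There is one attempt and no reset: what is moved stays moved. The work goes in short steps, Python scripts to look and compute and a shell command to move; the robot and the scene stay as the last step left them, time stands still between calls to the robot, and variables do not carry over. Pictures are saved under pics/ and viewed, about 8 in all and at most 12, crops included, and the job is handed in when it is done.

```bash
mkdir -p pics; ls; python3 - <<'E'
from bench import arm
import cv2
print(arm.get_state(), arm.pinch_z)
for n in ("top","scene"):
    c=arm.read_camera(n); cv2.imwrite(f"pics/{n}0.png",c["pixels"]); print({k:v for k,v in c.items() if k!="pixels"})
E
```

```text
pics
{'clock': 0.0, 'joints': array([-6.91891139e+01,  2.01236401e+01,  9.46760404e+01, -5.16653410e-04,
        6.52677412e+01, -4.84493668e+00]), 'qvel': array([ 0.00543431, -0.05291535, -0.01934054, -0.06012151, -0.04041354,
       -0.02604451]), 'effort': array([ 4.90642342e-04, -4.97319174e+01, -2.85264051e+01,  6.99084671e-02,
        2.56298290e-02, -7.94119910e-05]), 'eef_pos': array([ 0.23804712, -0.49543037,  0.21811414]), 'orientation': array([-94.44637444,  89.93257672, 111.20966476]), 'contact_force': array([-0.1811043 , -0.83591407,  0.65373785]), 'torque': array([ 0.03605176, -0.00639077, -0.00391962]), 'finger_gap': 0.09317636222857341} 0.0188
{'fx': 438.82031106531235, 'fy': 438.82031106531235, 'cx': 318.72207213392704, 'cy': 243.6049711343287, 'position': array([ 0.36578283, -0.00956563,  0.9117109 ]), 'orientation': array([-172.44061258,   -0.25343439,  -89.43853567])}
{'fx': 575.0789821469821, 'fy': 575.0789821469821, 'cx': 312.322343771733, 'cy': 249.094829173771, 'position': array([1.10130787, 0.3655275 , 1.08949687]), 'orientation': array([-146.4793674 ,    0.22306648,  121.65264758])}
```

View pics/top0.png

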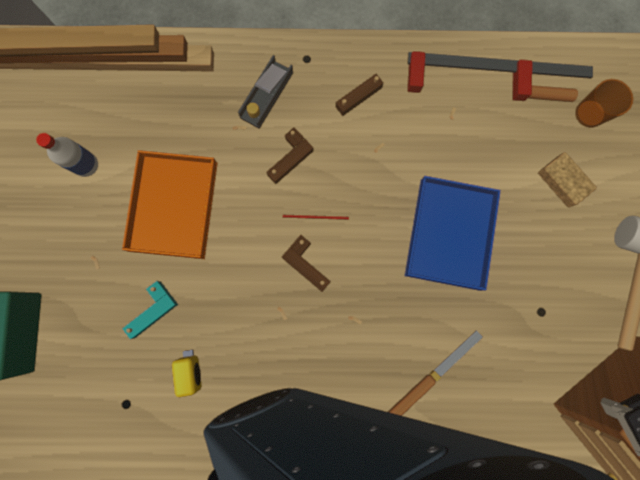

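The top view shows the walnut L at (290,155) with its foot to the left of its arm direction (left-hand), and the one at (305,263) with its foot to the right (right-hand). The block at (360,95) is straight, so it is a decoy. The blue tray is at (453,233), the orange at (170,205), and the turquoise look-alike at (150,310).

```bash
cat > h.py <<'E'
import numpy as np, cv2
from scipy.spatial.transform import Rotation as R
def ray(c,uv,z):
    uv=np.atleast_2d(uv).astype(float)
    d=np.c_[(uv[:,0]-c["cx"])/c["fx"],(uv[:,1]-c["cy"])/c["fy"],np.ones(len(uv))]
    d=d@R.from_euler('xyz',c["orientation"],degrees=True).as_matrix().T
    return c["position"]+d*((z-c["position"][2])/d[:,2])[:,None]
def blobs(m,amin):
    return [k for k in cv2.findContours(m,cv2.RETR_EXTERNAL,cv2.CHAIN_APPROX_NONE)[0] if cv2.contourArea(k)>amin]
E
python3 - <<'E'
from bench import arm
from h import *
c=arm.read_camera("top"); p=c["pixels"]; hsv=cv2.cvtColor(p,cv2.COLOR_BGR2HSV)
for n,lo,hi in(("blue",(105,120,40),(125,255,255)),("orange",(5,200,80),(16,255,255))):
    for k in blobs(cv2.inRange(hsv,lo,hi),3000):
        w=ray(c,k[:,0],.035)[:,:2].astype(np.float32)*1000
        print(n,cv2.minAreaRect(w))
roi=p[110:310,250:350]; g=cv2.resize(roi,None,fx=4,fy=4,interpolation=cv2.INTER_CUBIC)[:, :]
cv2.imwrite("pics/z.png",cv2.resize(roi,None,fx=3,fy=3,interpolation=cv2.INTER_CUBIC))
dark=cv2.inRange(hsv,(0,0,0),(179,255,120))
for k in blobs(dark[110:310,250:350].copy(),150):
    k=k+np.array([250,110]); h=cv2.convexHull(k)
    w=ray(c,k[:,0],.026)[:,:2].astype(np.float32)*1000
    print("blob",k[:,0].mean(0),cv2.contourArea(k),cv2.minAreaRect(w))
    m=np.zeros(p.shape[:2],np.uint8); cv2.drawContours(m,[k],-1,255,-1); m=cv2.erode(m,np.ones((3,3)))
    v=hsv[...,2].astype(float); base=np.median(v[m>0]); wt=np.where(m>0,np.clip(v-base-25,0,None),0)
    nl,l,s,ce=cv2.connectedComponentsWithStats((wt>0).astype(np.uint8))
    for i in range(1,nl):
        ys,xs=np.nonzero(l==i); ww=wt[ys,xs]; uv=[(xs*ww).sum()/ww.sum(),(ys*ww).sum()/ww.sum()]
        print("  peg",np.round(uv,1),s[i,4],ray(c,uv,.037)[0,:2]*1000)
E
```

```text
blue ((508.67401123046875, -284.14569091796875), (160.76107788085938, 208.586181640625), 79.59269714355469)
orange ((561.6445922851562, 291.2734680175781), (164.23135375976562, 207.82254028320312), 84.86396026611328)
blob [305.63492063 263.32539683] 939.0 ((444.132080078125, 3.2305145263671875), (109.98821258544922, 62.58023452758789), 50.110843658447266)
  peg [301.2 241.6] 15 [485.61062988  22.98863172]
  peg [321.7 282.3] 18 [404.38303197 -19.05501038]
blob [289.70731707 155.44715447] 999.5 ((669.3489379882812, 60.70539093017578), (67.6483383178711, 111.5826187133789), 43.347434997558594)
  peg [292.1 132.1] 13 [715.34832676  45.39599602]
  peg [273.5 170.9] 16 [631.63281505  82.20585384]
blob [259.         117.21428571] 221.0 ((754.8409423828125, 118.85748291015625), (33.638057708740234, 47.21099090576172), 61.51244354248047)
  peg [251.  115.2] 2 [751.20493561 131.92734501]
```

View pics/z.png

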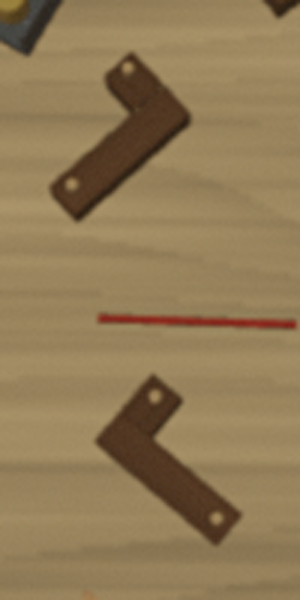

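```bash
cat > plan.py <<'E'
import sys
from bench import arm
from h import *
# args: x y (mm) z_tcp(mm) brace-yaw: shift in the present tool axes (cm), then turn (deg) about tool x
x,y,z,yaw=map(float,sys.argv[1:5]); s=arm.get_state()
A=R.from_euler('xyz',s["orientation"],degrees=True).as_matrix()
print("t",round(float(s["clock"]),2),"tcp",np.round(s["eef_pos"]*1000,1),"j",np.round(s["joints"],1),"gap",round(float(s["finger_gap"]),4),"F",np.round(s["contact_force"],1))
print("shift cm",np.round(A.T@(np.array([x,y,z])/10-s["eef_pos"]*100),2))
jaw=np.degrees(np.arctan2(A[1,1],A[0,1])); d=(yaw+90-jaw+90)%180-90
print("jaw",round(float(jaw),1),"turn",round(float(-d),2),"or",round(float(-d+(180 if d>0 else -180)),2),"x axis",A[:,0].round(3))
E
python3 plan.py 425 6.5 150 50.6; python3 plan.py 654 58 150 -46.9
```

```text
t 0.15 tcp [ 238.1 -495.5  218.2] j [-69.2  20.1  94.7  -0.   65.3  -4.8] gap 0.093 F [ 0.1 -0.1  0.5]
shift cm [  6.86 -37.15 -38.59]
jaw -64.3 turn -24.95 or 155.05 x axis [-0.     0.001 -1.   ]
t 0.15 tcp [ 238.1 -495.5  218.2] j [-69.2  20.1  94.7  -0.   65.3  -4.8] gap 0.093 F [ 0.1 -0.1  0.5]
shift cm [  6.86 -31.88 -61.46]
jaw -64.3 turn 72.55 or -107.45 x axis [-0.     0.001 -1.   ]
```

View pics/scene0.png

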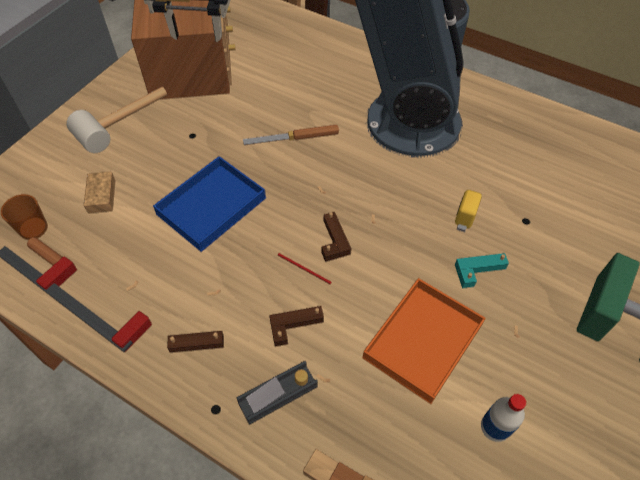

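The scene view confirms the two true braces and the straight decoy. The plane is low enough to clear the gripper's body. I'll start with the right-hand brace.

```bash
for i in 1 2 3; do python3 -m pendant '[[9.3,0,-2.4,-2.5,0],[9.3,0,-2.5,-2.6,0],[9.3,0,-2.5,-2.6,0],[9.3,0,-2.5,-2.6,0],[9.3,0,-2.5,-2.6,0]]' | tail -1; done
python3 -m pendant '[[9.3,1.5,0,0,-5],[9.3,1.5,0,0,-5],[9.3,1.5,0,0,-5],[9.3,1.5,0,0,-5],[9.3,1,0,0,-5]]'
python3 plan.py 425 6.5 4 50.6
```

```text
finger_gap: 0.0931
finger_gap: 0.0931
finger_gap: 0.093
clock: 1.82
eef_pos: [0.4253, 0.0073, 0.1473]
orientation: [-55.5, 89.9, 175.4]
contact_force: [0.2, 0.0, 1.3]
finger_gap: 0.0926
t 1.82 tcp [425.3   7.3 147.3] j [ -5.3  13.  116.2  -0.   50.8  33.8] gap 0.0926 F [0.2 0.  1.3]
shift cm [14.33  0.04  0.07]
jaw -39.1 turn 0.33 or -179.67 x axis [-0.001  0.    -1.   ]
```

```bash
python3 -m pendant '[[9.3,3,0,0.1,0.3],[9.3,3,0,0,0],[9.3,2.5,0,0,0],[9.3,2.2,0,0,0],[9.3,1.8,0,0,0]]' | tail -1
python3 -m pendant '[[9.3,1,0,0,0],[9.3,0.6,0,0,0],[9.3,0.2,0,0,0],[9.3,0,0,0,0],[2,0,0,0,0]]'
python3 -m pendant '[[2,0,0,0,0],[2,0,0,0,0],[2,0,0,0,0],[2,0,0,0,0],[2,0,0,0,0]]'|tail -1
python3 -m pendant '[[2,0,0,0,0],[2,0,0,0,0],[2,0,0,0,0],[2,0,0,0,0],[2,0,0,0,0]]'
python3 plan.py 561 291 110 -5.1
```

```text
finger_gap: 0.0927
clock: 2.65
eef_pos: [0.4258, 0.0063, 0.0063]
orientation: [124.6, 89.9, -5.1]
contact_force: [-0.8, -0.2, -0.1]
finger_gap: 0.0898
finger_gap: 0.0576
clock: 3.48
eef_pos: [0.4253, 0.0064, 0.0056]
orientation: [-55.5, 90.0, 174.9]
contact_force: [0.1, -0.3, -0.5]
finger_gap: 0.0278
t 3.48 tcp [425.3   6.4   5.6] j [ -5.4  29.5 120.6  -0.   29.9  34.2] gap 0.0278 F [ 0.1 -0.3 -0.5]
shift cm [-10.44  -7.71 -30.58]
jaw -39.6 turn 55.46 or -124.54 x axis [-0.  0. -1.]
```

```bash
python3 -m pendant '[[2,0,0,0,0],[2,-0.5,0,0,0],[2,-1,0,0,0],[2,-1.5,0,0,0],[2,-2,0,0,0]]'|tail -1
python3 -m pendant '[[2,-2,0,0,0],[2,-2,0,0,0],[2,-1.4,-0.3,-1,0],[2,0,-0.6,-2.4,0],[2,0,-0.7,-2.7,0]]'|tail -1
python3 -m pendant '[[2,0,-0.7,-2.7,0],[2,0,-0.7,-2.7,0],[2,0,-0.7,-2.7,0],[2,0,-0.7,-2.7,0],[2,0,-0.7,-2.7,0]]'|tail -1
python3 -m pendant '[[2,0,-0.7,-2.7,0],[2,0,-0.7,-2.7,0],[2,0,-0.7,-2.7,0],[2,0,-0.5,-2,0],[2,0,-0.1,-0.9,0]]'|tail -1
python3 -m pendant '[[2,0,0,0,4],[2,0,0,0,6],[2,0,0,0,6],[2,0,0,0,6],[2,0,0,0,6]]'|tail -1
python3 -m pendant '[[2,0,0,0,6],[2,0,0,0,6],[2,0,0,0,6],[2,0,0,0,6],[2,0,0,0,3.4]]'|tail -1
python3 - <<'E'
from bench import arm
import cv2
cv2.imwrite("pics/s1.png",arm.read_camera("scene")["pixels"])
E
python3 plan.py 561 291 11 -5.1
```

```text
finger_gap: 0.0279
finger_gap: 0.0277
finger_gap: 0.0279
finger_gap: 0.0275
finger_gap: 0.0278
finger_gap: 0.0276
t 6.03 tcp [560.2 291.  110.3] j [ 23.2  35.3  87.   -0.   57.7 118.7] gap 0.0281 F [-0.3  0.8 -2. ]
shift cm [ 9.93 -0.01 -0.08]
jaw -95.5 turn -0.41 or 179.59 x axis [-0. -0. -1.]
```

View pics/s1.png

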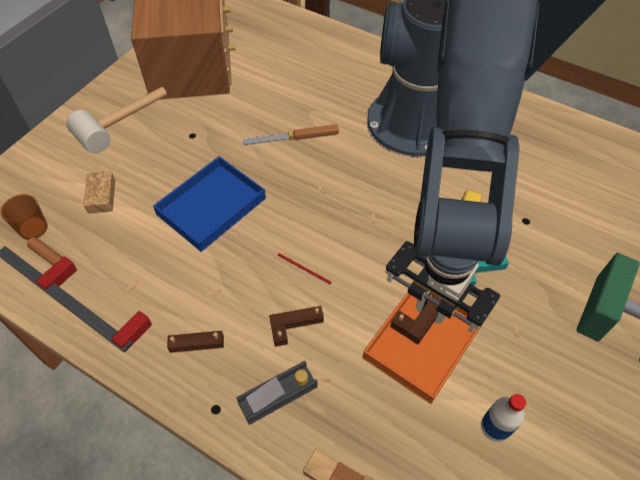

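The brace is held level above the orange tray, at about (420,320). Lowering it now.

```bash
python3 -m pendant '[[2,1.5,0,0,0],[2,2,0,0,0],[2,2,0,0,0],[2,1.5,0,0,0],[2,1,0,0,0]]'|tail -1
python3 -m pendant '[[2,0.7,0,0,0],[2,0.5,0,0,0],[2,0.3,0,0,0],[2,0.3,0,0,0],[2,0.1,0,0,0]]'
python3 -m pendant '[[2,0,0,0,0],[2,0,0,0,0],[5.5,0,0,0,0],[5.5,0,0,0,0],[5.5,0,0,0,0]]'
python3 -m pendant '[[5.5,0,0,0,0],[5.5,0,0,0,0],[5.5,-1,0,0,0],[5.5,-2,0,0,0],[5.5,-2,0,0,0]]'
python3 -m pendant '[[5.5,-2.5,0,0,0],[5.5,-2.5,0,0,0],[5.5,-2,0,0,0],[5.5,0,0,0,0],[5.5,0,0,0,0]]'
python3 plan.py 654 58 110 -46.9
```

```text
finger_gap: 0.0277
clock: 6.87
eef_pos: [0.5606, 0.2918, 0.0108]
orientation: [-148.0, 90.0, 26.9]
contact_force: [-0.2, -0.4, -0.5]
finger_gap: 0.0279
clock: 7.28
eef_pos: [0.5606, 0.2919, 0.0109]
orientation: [-149.8, 90.0, 25.1]
contact_force: [0.4, 0.6, -0.1]
finger_gap: 0.0435
clock: 7.7
eef_pos: [0.5601, 0.2916, 0.0614]
orientation: [27.7, 89.9, -157.3]
contact_force: [0.1, 0.3, 1.1]
finger_gap: 0.0545
clock: 8.12
eef_pos: [0.5609, 0.292, 0.1321]
orientation: [-151.5, 89.9, 23.5]
contact_force: [-0.5, -1.1, -0.9]
finger_gap: 0.055
t 8.12 tcp [560.9 292.  132.1] j [ 23.3  33.8  86.2   0.   59.9 118.3] gap 0.055 F [-0.5 -1.1 -0.9]
shift cm [  2.21  22.49 -11.32]
jaw -95.0 turn 41.86 or -138.14 x axis [ 0.002  0.001 -1.   ]
```

Next is the left-hand brace. I'll translate 22.5 / -11.3 cm, turn 41.9 degrees, and measure both braces again once clear.

```bash
python3 -m pendant '[[9.3,0,2,-1,0],[9.3,0,3,-1.5,0],[9.3,0,3,-1.5,0],[9.3,0,3,-1.5,0],[9.3,0,3,-1.5,0]]'|tail -1
python3 -m pendant '[[9.3,0,3,-1.5,0],[9.3,0,3,-1.5,0],[9.3,0,2.5,-1.3,0],[9.3,0,0,0,7],[9.3,0,0,0,7]]'|tail -1
python3 -m pendant '[[9.3,0,0,0,7],[9.3,0,0,0,7],[9.3,0,0,0,7],[9.3,0,0,0,6.9],[9.3,0,0,0,0]]'|tail -1
python3 plan.py 654 58 4 -46.9
python3 - <<'E'
from bench import arm
import cv2
a=arm.read_camera("wrist")["pixels"];b=arm.read_camera("top")["pixels"]
cv2.imwrite("pics/w2.png",cv2.resize(cv2.hconcat([a,b]),(800,300),interpolation=cv2.INTER_AREA))
E
```

```text
finger_gap: 0.0837
finger_gap: 0.0928
finger_gap: 0.0931
t 9.37 tcp [652.5  57.7 129.3] j [  1.   36.3  82.2   0.   61.7 138.2] gap 0.0931 F [-1.1  0.3 -0.5]
shift cm [12.53 -0.15 -0.09]
jaw -137.3 turn -0.37 or 179.63 x axis [-0.002  0.    -1.   ]
```

View pics/w2.png

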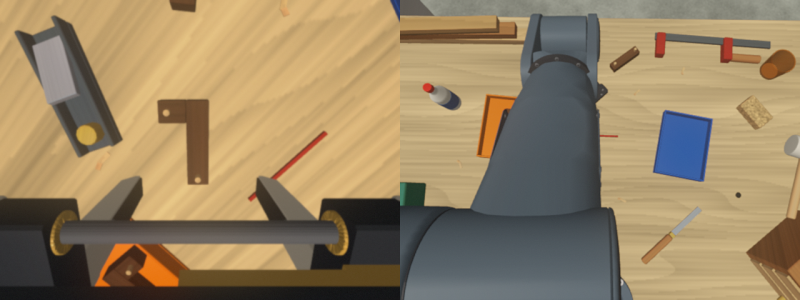

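The wrist view shows the left brace centred between the fingers at (197,140). The plane is about 119 mm from the arm, so the fingers will clear it. Descending and gripping.

```bash
python3 -m pendant '[[9.3,2,-0.1,-0.1,-0.4],[9.3,2.5,0,0,0],[9.3,2.5,0,0,0],[9.3,2,0,0,0],[9.3,1.5,0,0,0]]' | tail -1
python3 -m pendant '[[9.3,1,0,0,0],[9.3,0.6,0,0,0],[9.3,0.3,0,0,0],[9.3,0,0,0,0],[2,0,0,0,0]]'
python3 -m pendant '[[2,0,0,0,0],[2,0,0,0,0],[2,0,0,0,0],[2,0,0,0,0],[2,0,0,0,0]]'|tail -1
python3 -m pendant '[[2,0,0,0,0],[2,0,0,0,0],[2,0,0,0,0],[2,0,0,0,0],[2,0,0,0,0]]'
python3 plan.py 508.5 -284 110 -10.4
```

```text
finger_gap: 0.0929
clock: 10.3
eef_pos: [0.6552, 0.0577, 0.0075]
orientation: [-132.1, 89.9, 1.3]
contact_force: [0.2, -0.0, -0.6]
finger_gap: 0.0898
finger_gap: 0.0575
clock: 11.13
eef_pos: [0.6546, 0.0577, 0.0066]
orientation: [36.0, 90.0, 169.4]
contact_force: [0.5, 1.2, -0.1]
finger_gap: 0.0276
t 11.13 tcp [654.6  57.7   6.6] j [  1.   45.7  84.7   0.   49.6 137.5] gap 0.0276 F [ 0.5  1.2 -0.1]
shift cm [-10.34  34.11 -14.75]
jaw -136.5 turn -36.14 or 143.86 x axis [-0.  0. -1.]
```

```bash
python3 -m pendant '[[2,0,0,0,0],[2,-0.5,0,0,0],[2,-1,0,0,0],[2,-1.5,0,0,0],[2,-2,0,0,0]]'|tail -1
python3 -m pendant '[[2,-2,0,0,0],[2,-2,0,0,0],[2,-1.4,1,-0.4,0],[2,0,2.5,-1,0],[2,0,2.8,-1.2,0]]'|tail -1
python3 -m pendant '[[2,0,2.8,-1.2,0],[2,0,2.8,-1.2,0],[2,0,2.8,-1.2,0],[2,0,2.8,-1.2,0],[2,0,2.8,-1.2,0]]'|tail -1
python3 -m pendant '[[2,0,2.8,-1.2,0],[2,0,2.8,-1.2,0],[2,0,2.8,-1.2,0],[2,0,2.8,-1.2,0],[2,0,2.6,-1.3,0]]'|tail -1
python3 -m pendant '[[2,0,0,0,-5],[2,0,0,0,-6],[2,0,0,0,-6],[2,0,0,0,-6],[2,0,0,0,-6]]'|tail -1
python3 -m pendant '[[2,0,0,0,-5],[2,0,0,0,-2],[2,0,0,0,0],[2,0,0,0,0],[2,0,0,0,0]]'|tail -1
python3 plan.py 508.5 -284 12 -10.4
```

```text
finger_gap: 0.0281
finger_gap: 0.0278
finger_gap: 0.028
finger_gap: 0.0278
finger_gap: 0.0273
finger_gap: 0.0274
t 13.63 tcp [ 508.4 -283.7  111.4] j [-33.7  30.7  95.1  -0.   54.2  66.9] gap 0.0274 F [ 0.2  0.  -0. ]
shift cm [ 9.94  0.02 -0.  ]
jaw -100.6 turn -0.22 or 179.78 x axis [ 0.001 -0.001 -1.   ]
```

```bash
python3 -m pendant '[[2,1.5,0,0,0],[2,2,0,0,0],[2,2,0,0,0],[2,1.5,0,0,0],[2,1,0,0,0]]'|tail -1
python3 -m pendant '[[2,0.7,0,0,0],[2,0.5,0,0,0],[2,0.4,0,0,0],[2,0.2,0,0,0],[2,0.1,0,0,0]]'
python3 -m pendant '[[2,0,0,0,0],[2,0,0,0,0],[5.5,0,0,0,0],[5.5,0,0,0,0],[5.5,0,0,0,0]]'|tail -1
python3 -m pendant '[[5.5,0,0,0,0],[5.5,0,0,0,0],[5.5,-1,0,0,0],[5.5,-2,0,0,0],[5.5,-2,0,0,0]]'|tail -1
python3 -m pendant '[[5.5,-2.5,0,0,0],[5.5,-2.5,0,0,0],[5.5,-2,0,0,0],[5.5,-1.5,0,2,0],[5.5,-1.5,0,2.5,0]]'
for i in 1 2; do python3 -m pendant '[[5.5,-1,0,3,0],[5.5,0,0,3,0],[5.5,0,0,3,0],[5.5,0,0,3,0],[5.5,0,0,2,0]]'|sed -n 2p; done
python3 - <<'E'
from bench import arm
import cv2
cv2.imwrite("pics/s3.png",arm.read_camera("scene")["pixels"])
cv2.imwrite("pics/t3.png",arm.read_camera("top")["pixels"])
E
```

```text
finger_gap: 0.0278
clock: 14.47
eef_pos: [0.5084, -0.2837, 0.0119]
orientation: [159.2, 90.0, -31.3]
contact_force: [0.8, 0.1, -1.4]
finger_gap: 0.0276
finger_gap: 0.0435
finger_gap: 0.0552
clock: 15.72
eef_pos: [0.4644, -0.2755, 0.1634]
orientation: [156.8, 89.9, -33.7]
contact_force: [0.5, 0.0, 0.1]
finger_gap: 0.0549
eef_pos: [0.3242, -0.2489, 0.1722]
eef_pos: [0.1869, -0.2231, 0.182]
```

View pics/s3.png

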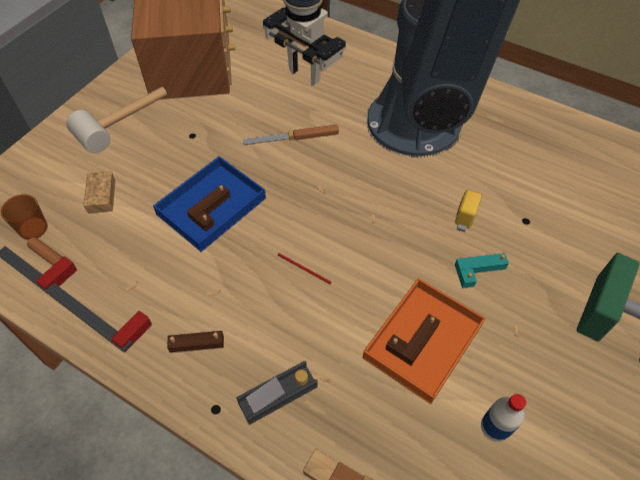

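View pics/t3.png

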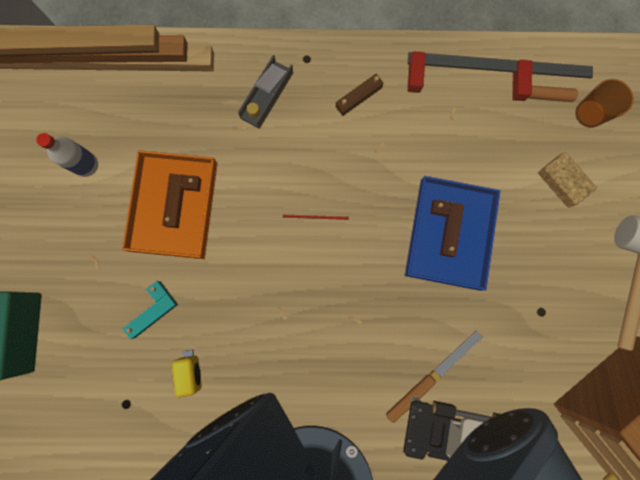

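Both views show the left-hand brace flat in the blue tray (top view, 448,225) and the right-hand one in the orange tray (178,200). Both lie lengthwise with pegs up, and the gripper is clear.

```bash
python3 -m pendant '[[5.5,0,0,0,0],[5.5,0,0,0,0],[5.5,0,0,0,0],[5.5,0,0,0,0],[5.5,0,0,0,0]]'; python3 -c "
from bench import arm
print(arm.hand_in(), arm.get_state()['clock'])"
```

```text
clock: 17.07
eef_pos: [0.1891, -0.2241, 0.1816]
orientation: [-50.8, 90.0, 118.7]
contact_force: [0.3, 0.7, 0.2]
finger_gap: 0.0548
the job is handed in; nothing more can be done
the job is handed in; nothing more can be done
```

I sorted both braces and handed the job in at about 17 s: the left-hand one is in the blue tray and the right-hand one in the orange tray. The turquoise look-alike and the straight block were left alone.

The last top and scene pictures show each brace flat, pegs up, near the middle of its tray with its long arm along the tray's length. I judged that by eye. The numbers behind it are the TCP positions at release, within about 1 mm of the measured tray centres, which puts each origin about 10 mm along the tray. The gripper was open and clear with no contact force, and no check failed or disagreed.

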